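Close a strainer-frame joint with a one-hand bar clamp and release it

TASK

On the plywood jig the last upright of the small strainer frame stands a little way off its tenons: pump the trigger of the bar clamp until the upright is fully home and, with the trigger let go again, the ratchet holds it snugly tight, without crushing the soft wood by over-squeezing. Then press the red thumb release and, keeping it down, draw the clamp head back until its jaw stands a good 2 cm clear of the frame, and let go of everything. Move the frame only with the clamp, and leave the tools and stock lying about where they are.

Things in the scene. Friction and masses are not known exactly. Their poses are not given: they have to be found in the camera images.
- jig: fixed dark plywood board 300 (x) by 550 (y) by 15 mm; its place and yaw vary. Origin: on its underside, 5 mm to -y of the centre, z up. The steel clamp bar (8 wide, 18 tall, middle 55 mm up) runs along the board's y at x = 0; the clamp head pushes the frame to -y and is drawn back to +y. The frame lies flat under the bar: fixed upright at the -y end, two fixed rails along y, movable upright at their +y ends
- upright: movable upright of the frame, pale wood, 236 (x) by 40 (y) by 20 mm, axes parallel to the jig's, origin at the centre of its underside. It slides only along the jig's y, on two tight tenons (about 14 N). Fully home when its origin is at jig y = 5 mm; it starts 6 to 12 mm further to +y. Not to be pushed by the robot
- upright_edge (a point): middle of the outer (+y) long edge face of the movable upright, where the jaw pad bears; fully home at jig y = 25 mm
- pad: orange rubber-sprung jaw pad at the front (-y) of the clamp head, 26 (x) by 8 (y) by 24 mm, gives about 1 mm per 10 N. Snugly tight means that it bears on the upright with about 24 N, trigger let go (15 to 55 N will do); over 65 N, even for a moment, crushes the wood. Axes parallel to the jig's; origin in the plane of its face, at table height
- jaw_pad (a point): middle of the pad's front face, 30 mm above the table; the pad touches the upright when this is at the upright_edge's y. The pad and everything else on the clamp head (trigger, handle, release) travel with it along the jig's y
- head: black clamp head that slides on the bar (about 7 N), 34 mm wide in x, axes parallel to the jig's; origin below the uncompressed pad's face, at table height. From it along +y: jaw 18 to 42 mm; housing 10 to 88 mm, 80 mm high; handle 56 to 76 mm, 24 wide in x, 159 mm high, orange grip. It slides forward (-y) freely; backward it is locked by the ratchet (3 mm teeth) unless the release is down
- handle_top (a point): middle of the handle's top end, 159 mm above the table; the handle's faces are 10 mm in front of (-y) and behind (+y) it
- trigger_tip (a point): point on the middle line of the grey trigger lever (20 wide in x, 10 mm thick), 10 mm below its top end, 144 mm above the table at rest; the pivot is 72 mm up, 36 mm in front (-y) of the handle's middle. 140 mm up, trigger front to handle back measures 64 mm at rest, 38 mm squeezed. Squeeze it towards the handle (+y), pinched against it or pushed alone; a spring returns it
- trigger (a joint): trigger angle, rad: 0 at rest, 0.40 fully squeezed. A full stroke advances the head two 3 mm teeth; let it return fully in between. Easy (under 10 N near the tip) until the upright is home, then it stiffens and stops short of a full stroke. There 19 to 22 N near the tip gives the last click and holds the joint tight; jaw force is about 2.5 (trigger pushed alone) to 3.5 (pinched to the handle) times that, less 15 N
- release_pad (a point): middle of the pressing face of the red thumb release, a paddle 28 mm wide in x, hinged 4 mm behind the handle and 56 mm long (to +y); this point is 50 mm behind the handle's middle, 88 mm above the table. 14 mm behind it a lip 11 mm high stands across the paddle's end, so a finger pressing here can also pull the head back
- release (a joint): release angle, rad: 0 at rest (up), 0.20 fully down (7 mm at the pressing point); 4 to 5 N when the clamp is slack, 8 to 10 N when tight. Down (above 0.14) it lifts the ratchet and the head slides back with about 7 N; let up, the ratchet catches again
- jar: clear jar with steel lid, 48 mm across, 55 mm tall, standing on the jig; origin under its middle. Leave alone
- packet: small carton 40 by 60 by 16 mm lying inside the frame; origin under its middle. Leave alone
- glue: white glue bottle with orange cap, 56 mm across, 150 mm tall; origin under its middle. Leave alone
- tape: roll of brown tape, 96 mm across, 25 mm high; origin under its middle. Leave alone
- hammer: hammer with wooden handle, 260 mm; origin under its middle. Leave alone
- driver: yellow screwdriver, 200 mm; origin under its middle. Leave alone
- screwbox: green screw box 75 by 50 by 60 mm, standing on the jig; origin under its middle. Leave alone

How it is judged:
By the outcome, as a careful person would: the job done as asked, in the order asked, and still so for the second after the job is handed in, with the robot touching nothing.
It also fails if it takes over 72 s, if anything falls off the work surface, if the arm or the gripper's body presses on something with over 40 N, if the wrist force passes 120 N, or if a joint passes its speed limit or range.

ROBOT

A 6-joint arm with a two-finger parallel gripper is mounted at the origin on the work surface. World frame = base frame: x ahead of the robot, y to its left, z up, the work surface at z = 0. Lengths are in m, angles in rad, forces in N, time in s.
With the tool pointing down it reaches from about 0.25 to 0.725 m from the base axis. Payload 4 kg.
Tool frame: the origin (TCP) lies at the very end of the fingers, on their centre line; the grasp point (between the pads) lies 19 mm behind it; z points along the fingers, y is the line along which they close (so a half turn about z gives the same grasp; the last joint's range is limited). The gripper opens to 85 mm and grips with 20 to 120 N. Pads are 22 mm wide; open, the fingers measure 114 mm over their backs; the gripper's body (76 mm by 85 mm) begins 54 mm behind the grasp point. The pads swing forward as they close: fully open they stand 13 mm farther back than shut.
Start: joints at [-1.263, 0.241, 0.005, 1.335, 0, 1.571], TCP at [0.151, -0.477, 0.231] pointing down, gripper open.
Joint ranges: [-2.72, 2.72], [-1.05, 1.87], [-1.09, 1.28], [-1.99, 2.15], [-1.42, 1.44], [-3.14, 3.14]. Speed limits (rad/s): [2.79, 2.79, 3.14, 3.14, 3.14, 3.14].

INTERFACE

Orientations are given as a unit quaternion [x, y, z, w].
In Python, from workcell import bot gives the robot as it stands.
- The arm moves only by the tool carry_out, never from a script. Its argument "increments" is one flat list of numbers, 5 for each row, row after row: the finger opening in cm, from 0 to 8.54, then the shift along the tool's x, y, z in cm, then the turn about the tool's z in rad. A call has exactly 5 rows; each row shifts and turns the commanded pose from where the row before left it, along the tool's axes as they then stand; what a row does not reach is not made up. A row lasts 1/8 s, in which the tool goes at most 62.5 mm and 10.7 degrees, less where a joint would pass 70% of its speed; a pose out of reach is approached as far as the arm can. A call with a gripper value outside its range is refused whole. The fingers move at their own pace and stop on an object; the grip force is fixed at half the most. Time passes only in rows, so rows that do not move let the fingers close, or fill a call up. It gives the time, the measured TCP pose, the force, the opening and the grip force at its end, in the units of the state.
- bot.get_obs(): the state, without advancing time (a new reading comes with each control period).
- bot.camera(name): name is "side" or "top" or "wrist"; returns a dict with "pixels" (420x560x3 uint8, blue, green, red), "range_z" (420x560 float32, m along the optical axis (not along the pixel's ray), 0 where there is no reading), "mtx" (3x3 intrinsics, pixels), "D" ([k1, k2, p1, p2, k3] as OpenCV has them; the pictures are not rectified), "eye" and "attitude" of the camera in the world. Camera axes: x right, y down, z forward; pixel columns grow to the right and rows downward; lengths in m; the calibration is good to about 2 mm. A picture is of the moment at which its call begins.
- bot.job_done(): hands the job in; it is judged then, once.
Trained networks look in a picture, given as the dict that the camera call returned (one of the last four; its "shot" number tells which), for a name from the list of things; names that differ only in an ending like _2 or _b are one class to them, and where a whole thing is asked for, a point or a joint stands for the part that bears it (a point fixed in the world has none). Each returns a list of dicts, best first, with "p" (0 to 1); they miss things now and then, are a little off and sometimes report something else, mostly with a low value. They report only what shows in the picture. A call takes as long as a camera call.
- bot.find_in(picture, name): "xyz" ([x, y, z] in m, in the coordinates of the camera as it stood for that picture, good to about 4 mm: the middle of the surface that is visible of it).
- bot.regions_of(picture, name): "mask" (420x560 bool, what is visible of it).
- bot.place_of(picture, name): "xyz" ([x, y, z] in m, in the coordinates of the camera as it stood for that picture, good to about 4 mm: a listed point, or the origin of a listed thing).
The state is a dict: "clock": time; "joint_pos": joint angles; "joint_vel": joint speeds; "tau": joint torques, N m; "eef_pos": TCP position; "tool_rot": TCP orientation; "ft_force": force on the tool from outside, world axes, zero at the start; "ft_torque": the same for the moment, N m; "grip_width": finger opening in m; "grasp_force": force on a finger pad.
Only numpy, scipy, OpenCV 4.12 (cv2) and the standard library are available. Lean on these libraries where they do the work, as an engineer would, in place of code of your own. Each camera call takes 0.05 s, during which the arm holds its last target. There are 200 camera calls.

## Working session

There is one attempt and no reset: what is moved stays moved. The work goes in short steps, Python scripts to look and compute and a tool call to move; the robot and the scene stay as the last step left them, time stands still between calls to the robot, and variables do not carry over. Pictures are saved under pics/ and viewed, at most 10 in all, crops included, and the job is handed in when it is done.

Besides the shell and the picture viewer there is one more tool, called after "Emit:" as name(argument=value, ...) on one line, values as JSON. carry_out: Moves the arm, as the interface text tells. Its arguments: {"type":"object","properties":{"increments":{"type":"array","items":{"type":"number"}}},"required":["increments"]}

```bash
mkdir -p pics; cat > h.py <<'E'
import numpy as np,cv2
from scipy.spatial.transform import Rotation as R
from workcell import bot
def att(c):
    a=np.array(c["attitude"],float)
    return a if a.shape==(3,3) else R.from_quat(a).as_matrix()
def w(c,p): return att(c)@np.array(p)+np.array(c["eye"])
def pts(c,names):
    for n in names:
        for d in bot.place_of(c,n)[:2]: print(n,round(d["p"],2),w(c,d["xyz"]).round(4))
E
python3 - <<'E'
from h import *
o=bot.get_obs();print(o)
for n in("top","side"):
    c=bot.camera(n);cv2.imwrite(f"pics/{n}1.png",c["pixels"]);print(n,c["eye"],c["attitude"])
    pts(c,["jig","upright_edge","jaw_pad","head","handle_top","trigger_tip","release_pad","upright","glue","jar","screwbox","tape"])
E
```

```text
{'clock': 0.0, 'joint_pos': array([-1.26300849e+00,  2.41404096e-01,  3.69931470e-03,  1.33520881e+00,
       -8.65739645e-06,  1.57081661e+00]), 'joint_vel': array([-5.07695238e-04,  7.07554345e-04, -2.81097422e-04,  8.05043879e-04,
       -1.70634365e-04, -3.06102168e-05]), 'tau': array([ 1.12432721e-03, -3.72315645e+01,  2.52410477e+01,  1.70006684e-02,
        2.88040937e-04,  9.49187267e-06]), 'eef_pos': array([ 0.15127674, -0.47588618,  0.2304079 ]), 'tool_rot': array([ 9.88182683e-01,  1.53277081e-01, -1.66562975e-04, -1.04545625e-03]), 'ft_force': array([-0.10988512,  1.37230535,  0.28973161]), 'ft_torque': array([-0.01566711, -0.04480241, -0.0253467 ]), 'grasp_force': 0.0, 'grip_width': 0.08522900540029268}
top [ 0.19839261 -0.03763465  1.44401868] [-0.69510317  0.71025242 -0.08043047  0.07683768]
jig 0.68 [ 0.5139  0.0119 -0.0022]
jig 0.17 [0.5133 0.0233 0.0078]
upright_edge 0.86 [0.5067 0.0369 0.026 ]
jaw_pad 0.46 [0.5021 0.1225 0.1551]
handle_top 0.85 [0.5003 0.1231 0.1573]
trigger_tip 0.6 [0.511  0.0724 0.1372]
trigger_tip 0.26 [0.512  0.041  0.0238]
release_pad 0.44 [0.
[... 184 characters left out ...]
791 -0.0044]
tape 0.27 [0.5008 0.1755 0.0868]
side [0.92950927 0.7160419  0.76292084] [ 0.23871746  0.86037352 -0.43498536 -0.11644362]
jig 0.75 [0.5168 0.0162 0.0016]
upright_edge 0.62 [0.5047 0.0463 0.0275]
head 0.73 [ 5.095e-01  6.050e-02 -5.000e-04]
handle_top 0.67 [0.5007 0.1244 0.1597]
trigger_tip 0.47 [0.5076 0.0754 0.1476]
trigger_tip 0.2 [0.5148 0.0135 0.001 ]
release_pad 0.53 [0.4957 0.179  0.0919]
release_pad 0.25 [0.3899 0.2309 0.0136]
upright 0.65 [0.5154 0.019  0.016 ]
glue 0.78 [ 0.5702 -0.5059  0.0041]
jar 0.75 [0.3901 0.2311 0.0152]
jar 0.26 [ 0.5736 -0.5091 -0.0006]
screwbox 0.66 [0.511  0.0614 0.0014]
screwbox 0.55 [0.5909 0.2339 0.0207]
tape 0.88 [ 0.3999 -0.4816  0.0022]
```

View pics/top1.png

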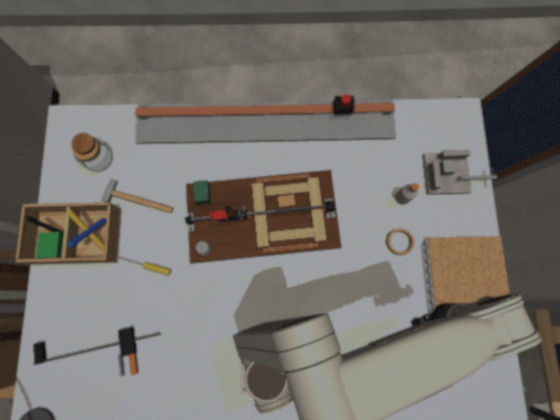

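View pics/side1.png

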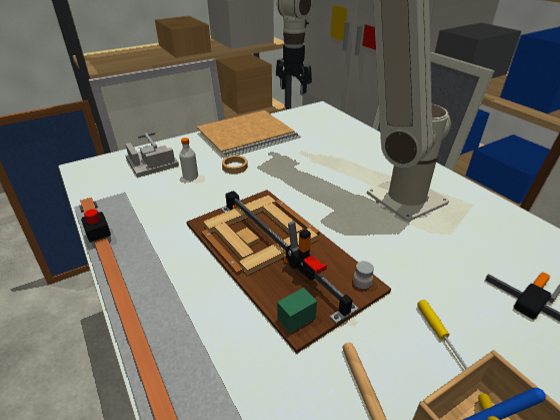

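The top view shows the jig with its bar from (190,219) to (330,205), the head at about (237,213) and the red release at (219,216). The side view agrees: the trigger is in front of the orange handle at (304,240) and the path in from above is free. Next I'll measure the yaw and the head from depth.

```bash
cat >> h.py <<'E'
def cloud(c):
    h,wd=c["range_z"].shape
    u,v=np.meshgrid(np.arange(wd),np.arange(h))
    p=cv2.undistortPoints(np.stack([u,v],-1).reshape(-1,1,2).astype(np.float64),np.array(c["mtx"]),np.array(c["D"])).reshape(h,wd,2)
    z=c["range_z"]
    P=np.dstack([p*z[...,None],z])@att(c).T+np.array(c["eye"]); P[z==0]=np.nan
    return P
E
python3 - <<'E'
from h import *
for n in("top","side"):
    c=bot.camera(n);P=cloud(c).reshape(-1,3)
    m=(P[:,2]>.056)&(P[:,2]<.07)&(P[:,1]>-.19)&(P[:,1]<0.03)&(abs(P[:,0]-.515)<.05)
    k=np.polyfit(P[m,1],P[m,0],1);print(n,m.sum(),"bar x=",k,"z",np.median(P[m,2]))
    for lo in(.09,.145,.155):
        m=(P[:,2]>lo)&(P[:,2]<.17)&(abs(P[:,1]-.11)<.12)&(abs(P[:,0]-.505)<.05)
        if m.sum(): q=P[m];print(lo,m.sum(),q.min(0).round(4),q.max(0).round(4),q.mean(0).round(4))
    m=(abs(P[:,0]-.485)<.05)&(P[:,1]>.22)&(P[:,1]<.34)&(P[:,2]>.05)
    print("barend",m.sum(),P[m].max(0) if m.sum() else "",P[m].min(0) if m.sum() else "")
E
```

```text
top 155 bar x= [-0.08102933  0.51219303] z 0.0626762912026897
0.09 143 [0.4832 0.0704 0.0901] [0.5168 0.1933 0.1632] [0.4998 0.125  0.1282]
0.145 64 [0.4902 0.0704 0.1464] [0.5168 0.1341 0.1632] [0.5024 0.1115 0.1547]
0.155 33 [0.4916 0.0704 0.1553] [0.5128 0.1333 0.1632] [0.5028 0.1212 0.158 ]
barend 81 [0.50178941 0.28734334 0.07100011] [0.47878086 0.22003481 0.05142658]
side 239 bar x= [-0.0807307   0.51509804] z 0.06427989898342346
0.09 527 [0.4843 0.0732 0.09  ] [0.5184 0.1992 0.1615] [0.5071 0.1228 0.1246]
0.145 136 [0.4915 0.0732 0.1452] [0.5184 0.1391 0.1615] [0.5071 0.116  0.1539]
0.155 63 [0.4916 0.0742 0.1551] [0.5177 0.1389 0.1615] [0.5059 0.1237 0.1583]
barend 247 [0.50294902 0.29332674 0.07079876] [0.47917339 0.22013537 0.05010605]
```

Emit:
carry_out(increments=[0, 0, 0, 0, 0.113, 0, 0, 0, 0, 0.114, 0, 3.07, -3.75, 0, 0, 0, 3.07, -3.75, 0, 0, 0, 3.07, -3.75, 0, 0])

```text
clock: 2.02
eef_pos: [0.2348, -0.3558, 0.2313]
tool_rot: [0.999, 0.04, 0.0, 0.0]
ft_force: [0.1, 0.4, -0.5]
grip_width: -0.0
grasp_force: 0.0
```

Emit:
carry_out(increments=[0, 3.07, -3.75, 0, 0, 0, 3.07, -3.75, 0, 0, 0, 3.07, -3.75, 0, 0, 0, 3.07, -3.75, 0, 0, 0, 3.07, -3.75, 0, 0])

```text
clock: 2.65
eef_pos: [0.3729, -0.1563, 0.2316]
tool_rot: [0.999, 0.04, 0.0, 0.0]
ft_force: [0.8, -0.2, 0.3]
grip_width: 0.0002
grasp_force: 0.0
```

Emit:
carry_out(increments=[0, 3.07, -3.75, 0, 0, 0, 3.07, -3.75, 0, 0, 0, 3.07, -3.75, 0, 0, 0, 3.07, -3.75, 0, 0, 0, 3.07, -3.75, 0, 0])

```text
clock: 3.28
eef_pos: [0.5108, 0.0427, 0.2314]
tool_rot: [0.999, 0.042, 0.0, -0.0]
ft_force: [1.6, -0.7, 0.6]
grip_width: -0.0001
grasp_force: 0.0
```

```bash
python3 - <<'E'
from h import *
c=bot.camera("wrist");cv2.imwrite("pics/w1.png",c["pixels"]);pts(c,["handle_top","trigger_tip","release_pad","upright_edge","jaw_pad","pad"])
s=bot.camera("side");pts(s,["handle_top","trigger_tip","release_pad"])
E
```

```text
handle_top 0.95 [0.5035 0.1271 0.1612]
trigger_tip 0.8 [0.5089 0.0731 0.1431]
release_pad 0.63 [0.4985 0.1743 0.0855]
release_pad 0.59 [0.5078 0.1244 0.1602]
upright_edge 0.41 [0.5086 0.0611 0.001 ]
jaw_pad 0.48 [0.5098 0.061  0.0272]
pad 0.61 [ 0.5071  0.0574 -0.0027]
pad 0.3 [0.4993 0.177  0.0887]
handle_top 0.92 [0.5002 0.1231 0.1611]
handle_top 0.71 [0.506  0.0618 0.0041]
trigger_tip 0.57 [0.51   0.0767 0.1418]
trigger_tip 0.42 [0.5148 0.0189 0.0143]
release_pad 0.67 [0.4921 0.1796 0.0928]
```

View pics/w1.png

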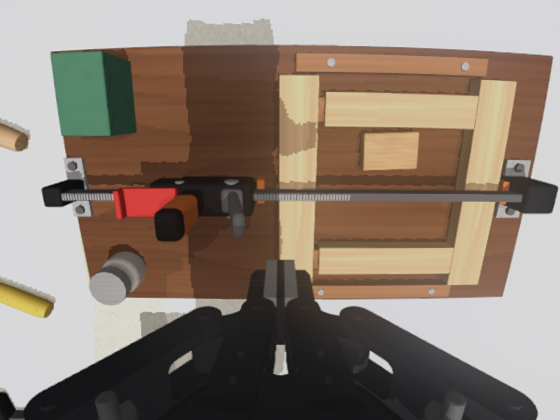

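Emit:
carry_out(increments=[0, 0, 0, 3, 0, 0, 0, 0, 3, 0, 0, 0, 0, 2, 0, 0, 0, 0, 1.5, 0, 0, 0, 0, 0, 0])

```text
clock: 4.45
eef_pos: [0.5091, 0.0409, 0.1355]
tool_rot: [0.999, 0.04, -0.001, -0.0]
ft_force: [0.4, 0.8, 0.8]
grip_width: 0.0002
grasp_force: 0.0
```

Emit:
carry_out(increments=[0, 0, -0.7, 0, 0, 0, 0, -0.7, 0, 0, 0, 0, -0.6, 0, 0, 0, 0, -0.6, 0, 0, 0, 0, -0.4, 0, 0])

```text
clock: 5.08
eef_pos: [0.509, 0.0553, 0.1368]
tool_rot: [0.999, 0.052, 0.0, -0.005]
ft_force: [0.5, -4.3, 2.5]
grip_width: -0.0006
grasp_force: 2.3
```

Emit:
carry_out(increments=[0, 0, 0, 0, 0, 0, 0, 0, 0, 0, 0, 0, 0, 0, 0, 0, 0, 0, 0, 0, 0, 0, 0, 0, 0])

```text
clock: 5.7
eef_pos: [0.509, 0.0556, 0.1367]
tool_rot: [0.999, 0.051, -0.0, -0.006]
ft_force: [0.5, -5.0, 3.4]
grip_width: -0.0003
grasp_force: 2.6
```

```bash
python3 - <<'E'
from h import *
print(bot.get_obs()["joint_pos"])
c=bot.camera("wrist");cv2.imwrite("pics/w2.png",c["pixels"]);pts(c,["handle_top","trigger_tip","jaw_pad"])
s=bot.camera("side");pts(s,["handle_top","trigger_tip","release_pad"]);cv2.imwrite("pics/s2.png",cv2.resize(s["pixels"][180:340,200:400],None,fx=3.5,fy=3.5))
E
```

```text
[ 0.10187239  0.32488638 -0.13506475  1.11026611  0.01172254  3.1406897 ]
handle_top 0.63 [0.5042 0.1243 0.1621]
trigger_tip 0.76 [0.5073 0.0763 0.1452]
trigger_tip 0.31 [0.5043 0.0603 0.0027]
jaw_pad 0.71 [0.5096 0.0601 0.0264]
handle_top 0.79 [0.5008 0.1263 0.1622]
trigger_tip 0.62 [0.5078 0.0755 0.1439]
trigger_tip 0.24 [0.4999 0.1242 0.1622]
release_pad 0.75 [0.4945 0.1799 0.0909]
release_pad 0.63 [0.5912 0.2338 0.0182]
```

View pics/s2.png

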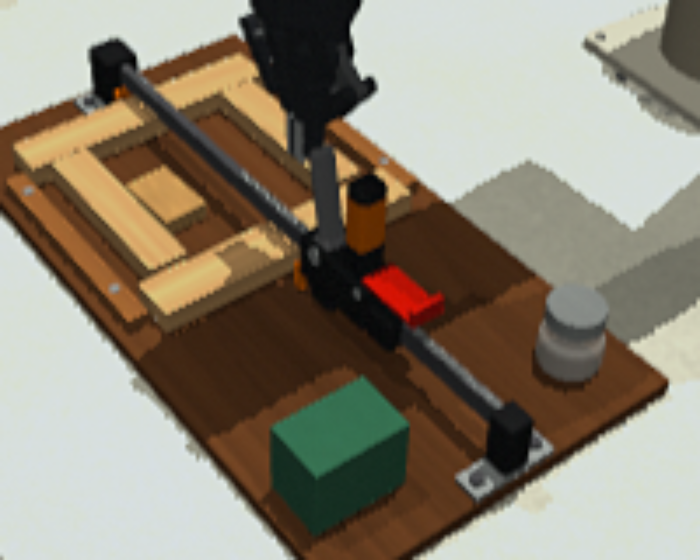

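Joint 6 is at its limit, so the arm stopped short. I'll back off and make a half turn of the tool.

Emit:
carry_out(increments=[0, 0, 1.5, 0, 0, 0, 0, 1, 0, -0.14, 0, 0, 0, 0, -0.18, 0, 0, 0, 0, -0.18, 0, 0, 0, 0, -0.18])

```text
clock: 6.72
eef_pos: [0.5108, 0.0314, 0.1356]
tool_rot: [0.923, 0.384, 0.002, -0.007]
ft_force: [0.3, 1.1, -0.6]
grip_width: -0.0001
grasp_force: 0.0
```

Emit:
carry_out(increments=[0, 0, 0, 0, -0.18, 0, 0, 0, 0, -0.18, 0, 0, 0, 0, -0.18, 0, 0, 0, 0, -0.18, 0, 0, 0, 0, -0.18])

```text
clock: 7.35
eef_pos: [0.5108, 0.0314, 0.1356]
tool_rot: [0.664, 0.748, 0.005, -0.006]
ft_force: [-0.6, 0.5, -0.1]
grip_width: -0.0002
grasp_force: 0.0
```

Emit:
carry_out(increments=[0, 0, 0, 0, -0.18, 0, 0, 0, 0, -0.18, 0, 0, 0, 0, -0.18, 0, 0, 0, 0, -0.18, 0, 0, 0, 0, -0.18])

```text
clock: 7.98
eef_pos: [0.5108, 0.0314, 0.1356]
tool_rot: [0.273, 0.962, 0.007, -0.003]
ft_force: [0.0, -0.9, 0.5]
grip_width: 0.0001
grasp_force: 0.0
```

Emit:
carry_out(increments=[0, 0, 0, 0, -0.18, 0, 0, 0, 0, -0.18, 0, 0, 0, 0, -0.18, 0, 0, 0, 0, -0.12, 0, 0, 0, 0, 0])

```text
clock: 8.6
eef_pos: [0.5108, 0.0313, 0.1357]
tool_rot: [-0.05, 0.999, 0.007, -0.001]
ft_force: [0.3, 0.1, 0.7]
grip_width: -0.0001
grasp_force: 0.0
```

```bash
python3 - <<'E'
from h import *
o=bot.get_obs();print(o["joint_pos"],R.from_quat(o["tool_rot"]).as_matrix().round(3),o["eef_pos"])
E
```

```text
[ 0.05291945  0.32724413 -0.13468652  1.11064507  0.01401883 -0.04737034] [[-0.995 -0.1   -0.003]
 [-0.1    0.995  0.014]
 [ 0.001  0.014 -1.   ]] [0.51084584 0.03131948 0.13567538]
```

Emit:
carry_out(increments=[0, 0, 0.8, 0, 0.02, 0, 0, 1, 0, 0, 0, 0, 1, 0, 0, 0, 0, 0.8, 0, 0, 0, 0, 0.6, 0, 0])

```text
clock: 9.22
eef_pos: [0.5083, 0.072, 0.1377]
tool_rot: [-0.04, 0.999, 0.004, 0.001]
ft_force: [-0.8, -7.1, 4.2]
grip_width: -0.0004
grasp_force: 3.5
```

Emit:
carry_out(increments=[0, 0, 0.2, 0, 0, 0, 0, 0.1, 0, 0, 0, 0, 0.1, 0, 0, 0, 0, 0, 0, 0, 0, 0, 0, 0, 0])

```text
clock: 9.85
eef_pos: [0.508, 0.076, 0.1376]
tool_rot: [-0.04, 0.999, 0.004, 0.001]
ft_force: [-0.1, -6.2, 2.4]
grip_width: 0.0001
grasp_force: 3.1
```

Emit:
carry_out(increments=[0, 0, 0.2, 0, 0, 0, 0, 0.2, 0, 0, 0, 0, 0.1, 0, 0, 0, 0, 0, 0, 0, 0, 0, 0, 0, 0])

```text
clock: 10.48
eef_pos: [0.5076, 0.0801, 0.1371]
tool_rot: [-0.04, 0.999, 0.004, 0.0]
ft_force: [1.4, -7.4, 0.3]
grip_width: 0.0004
grasp_force: 3.9
```

```bash
python3 - <<'E'
from h import *
for n in("wrist","side"):
    c=bot.camera(n);pts(c,["handle_top","trigger_tip","jaw_pad","head","upright_edge"])
    for j in("handle_top",):
        pass
E
```

```text
handle_top 0.78 [0.506  0.1196 0.16  ]
trigger_tip 0.72 [0.5066 0.0967 0.1456]
trigger_tip 0.38 [0.5117 0.0454 0.0257]
jaw_pad 0.45 [0.5097 0.0531 0.0261]
jaw_pad 0.37 [0.593  0.2368 0.0133]
head 0.81 [5.074e-01 5.190e-02 5.000e-04]
upright_edge 0.67 [0.5111 0.0443 0.0259]
handle_top 0.9 [0.5024 0.1164 0.1623]
trigger_tip 0.56 [0.5068 0.1001 0.1455]
jaw_pad 0.51 [0.5051 0.0543 0.0309]
jaw_pad 0.51 [0.3927 0.2293 0.0146]
head 0.61 [0.5084 0.0559 0.0035]
head 0.53 [0.5054 0.0557 0.031 ]
upright_edge 0.89 [0.5091 0.0452 0.0316]
```

Emit:
carry_out(increments=[0, 0, -1.2, 0, 0, 0, 0, -1.4, 0, 0, 0, 0, -1.2, 0, 0, 0, 0, 0, 0, 0, 0, 0, 0, 0, 0])

```text
clock: 11.7
eef_pos: [0.51, 0.0441, 0.1362]
tool_rot: [-0.041, 0.999, 0.006, -0.001]
ft_force: [0.6, -0.0, 0.1]
grip_width: 0.0004
grasp_force: 0.0
```

Emit:
carry_out(increments=[0, 0, 0.6, 0, 0, 0, 0, 0.7, 0, 0, 0, 0, 0.7, 0, 0, 0, 0, 0.6, 0, 0, 0, 0, 0.4, 0, 0])

```text
clock: 12.32
eef_pos: [0.5081, 0.073, 0.1371]
tool_rot: [-0.041, 0.999, 0.004, 0.0]
ft_force: [0.8, -6.0, -0.6]
grip_width: -0.0
grasp_force: 3.5
```

```bash
python3 - <<'E'
from h import *
for n in("wrist","side"):
    c=bot.camera(n);pts(c,["handle_top","trigger_tip","jaw_pad","upright_edge"])
E
```

```text
handle_top 0.57 [0.505  0.1102 0.1623]
trigger_tip 0.57 [0.5106 0.0916 0.1477]
jaw_pad 0.7 [0.5092 0.0518 0.0292]
jaw_pad 0.51 [0.5057 0.0471 0.0014]
upright_edge 0.85 [0.5144 0.0498 0.027 ]
handle_top 0.65 [0.5025 0.1075 0.1567]
handle_top 0.5 [ 0.5603 -0.0733  0.0194]
trigger_tip 0.55 [0.5054 0.0912 0.1478]
jaw_pad 0.45 [0.5034 0.0481 0.0337]
jaw_pad 0.22 [0.5113 0.047  0.0033]
upright_edge 0.83 [0.506  0.044  0.0291]
upright_edge 0.5 [0.5081 0.0497 0.0025]
```

Emit:
carry_out(increments=[0, 0, -1.2, 0, 0, 0, 0, -1.3, 0, 0, 0, 0, -1.1, 0, 0, 0, 0, 0, 0, 0, 0, 0, 0, 0, 0])

```text
clock: 13.45
eef_pos: [0.5105, 0.0382, 0.1362]
tool_rot: [-0.041, 0.999, 0.006, -0.001]
ft_force: [-0.2, 0.7, 0.3]
grip_width: -0.0
grasp_force: 0.0
```

Emit:
carry_out(increments=[0, 0, 0.7, 0, 0, 0, 0, 0.7, 0, 0, 0, 0, 0.5, 0, 0, 0, 0, 0.3, 0, 0, 0, 0, 0.1, 0, 0])

```text
clock: 14.08
eef_pos: [0.5092, 0.0597, 0.1375]
tool_rot: [-0.041, 0.999, 0.004, 0.001]
ft_force: [-0.3, -8.3, 5.4]
grip_width: 0.0
grasp_force: 4.0
```

Emit:
carry_out(increments=[0, 0, 0.2, 0, 0, 0, 0, 0.2, 0, 0, 0, 0, 0.2, 0, 0, 0, 0, 0, 0, 0, 0, 0, 0, 0, 0])

```text
clock: 14.7
eef_pos: [0.5088, 0.0646, 0.1374]
tool_rot: [-0.04, 0.999, 0.003, 0.001]
ft_force: [0.1, -9.7, 3.7]
grip_width: -0.0001
grasp_force: 5.2
```

```bash
python3 - <<'E'
from h import *
for n in("wrist","side"):
    c=bot.camera(n);pts(c,["handle_top","trigger_tip","jaw_pad","upright_edge","upright","jig"])
E
```

```text
handle_top 0.75 [0.5065 0.1093 0.1587]
trigger_tip 0.76 [0.5083 0.0821 0.1477]
jaw_pad 0.46 [0.5116 0.0443 0.0276]
upright_edge 0.56 [0.51   0.0491 0.0284]
upright 0.86 [0.5115 0.0251 0.0114]
jig 0.83 [0.5121 0.0161 0.0025]
jig 0.73 [0.515  0.0448 0.0293]
handle_top 0.94 [0.502  0.106  0.1601]
handle_top 0.18 [ 0.571  -0.5073  0.0047]
trigger_tip 0.72 [0.5069 0.0836 0.1475]
upright_edge 0.74 [0.5075 0.0432 0.0317]
upright_edge 0.71 [0.5151 0.0117 0.0027]
upright 0.94 [0.5163 0.0174 0.0161]
jig 0.59 [ 0.5142  0.011  -0.0008]
```

Emit:
carry_out(increments=[0, 0, 0.1, 0, 0, 0, 0, 0.2, 0, 0, 0, 0, 0.1, 0, 0, 0, 0, 0, 0, 0, 0, 0, 0, 0, 0])

```text
clock: 16.02
eef_pos: [0.5085, 0.0683, 0.137]
tool_rot: [-0.04, 0.999, 0.003, 0.0]
ft_force: [1.5, -10.5, 1.7]
grip_width: 0.0001
grasp_force: 5.4
```

```bash
python3 - <<'E'
from h import *
for n in("wrist","side"):
    c=bot.camera(n);pts(c,["handle_top","trigger_tip","upright_edge","upright"])
E
```

```text
handle_top 0.74 [0.5059 0.1039 0.1594]
trigger_tip 0.84 [0.5097 0.0841 0.1454]
upright_edge 0.73 [0.5115 0.0457 0.027 ]
upright 0.7 [0.5115 0.0225 0.018 ]
handle_top 0.71 [0.502  0.1065 0.1571]
trigger_tip 0.54 [0.508  0.088  0.1468]
upright_edge 0.96 [0.5057 0.0423 0.0312]
upright_edge 0.28 [0.5124 0.0431 0.0048]
upright 0.56 [0.516  0.0181 0.0147]
```

Emit:
carry_out(increments=[0, 0, -1.2, 0, 0, 0, 0, -1.3, 0, 0, 0, 0, -1.2, 0, 0, 0, 0, 0, 0, 0, 0, 0, 0, 0, 0])

```text
clock: 17.15
eef_pos: [0.5108, 0.0344, 0.136]
tool_rot: [-0.041, 0.999, 0.006, -0.001]
ft_force: [-0.2, 0.2, -0.2]
grip_width: -0.0
grasp_force: 0.0
```

Emit:
carry_out(increments=[0, 0, 0.6, 0, 0, 0, 0, 0.3, 0, 0, 0, 0, 0.3, 0, 0, 0, 0, 0.2, 0, 0, 0, 0, 0.1, 0, 0])

```text
clock: 17.77
eef_pos: [0.5094, 0.0485, 0.1361]
tool_rot: [-0.041, 0.999, 0.005, -0.001]
ft_force: [0.4, -5.7, 0.4]
grip_width: -0.0001
grasp_force: 2.7
```

Emit:
carry_out(increments=[0, 0, 0.1, 0, 0, 0, 0, 0.1, 0, 0, 0, 0, 0.1, 0, 0, 0, 0, 0.1, 0, 0, 0, 0, 0, 0, 0])

```text
clock: 18.4
eef_pos: [0.5091, 0.0519, 0.1361]
tool_rot: [-0.04, 0.999, 0.005, -0.001]
ft_force: [0.7, -5.9, -1.5]
grip_width: -0.0002
grasp_force: 4.4
```

Emit:
carry_out(increments=[0, 0, 0.1, 0, 0, 0, 0, 0.1, 0, 0, 0, 0, 0.1, 0, 0, 0, 0, 0.1, 0, 0, 0, 0, 0, 0, 0])

```text
clock: 19.02
eef_pos: [0.5088, 0.0553, 0.1362]
tool_rot: [-0.04, 0.999, 0.005, -0.001]
ft_force: [0.4, -8.3, -0.1]
grip_width: 0.0003
grasp_force: 3.3
```

Emit:
carry_out(increments=[0, 0, 0.1, 0, 0, 0, 0, 0.1, 0, 0, 0, 0, 0.1, 0, 0, 0, 0, 0, 0, 0, 0, 0, 0, 0, 0])

```text
clock: 19.65
eef_pos: [0.5088, 0.0583, 0.1364]
tool_rot: [-0.04, 0.999, 0.004, -0.0]
ft_force: [-0.1, -6.7, 0.4]
grip_width: -0.0002
grasp_force: 5.0
```

Emit:
carry_out(increments=[0, 0, 0.1, 0, 0, 0, 0, 0.1, 0, 0, 0, 0, 0.1, 0, 0, 0, 0, 0, 0, 0, 0, 0, 0, 0, 0])

```text
clock: 20.27
eef_pos: [0.5086, 0.0613, 0.1366]
tool_rot: [-0.04, 0.999, 0.004, -0.0]
ft_force: [0.9, -7.1, 1.0]
grip_width: -0.0003
grasp_force: 5.2
```

```bash
python3 - <<'E'
from h import *
for n in("wrist","side"):
    c=bot.camera(n);pts(c,["handle_top","trigger_tip","upright_edge","upright"])
E
```

```text
handle_top 0.85 [0.5051 0.1032 0.1592]
trigger_tip 0.91 [0.5083 0.0769 0.145 ]
upright_edge 0.98 [0.5126 0.0419 0.0264]
upright_edge 0.16 [0.505  0.1063 0.1572]
upright 0.93 [0.5093 0.0194 0.0122]
trigger_tip 0.65 [0.507  0.0808 0.1465]
upright_edge 0.77 [0.5083 0.0395 0.0282]
upright 0.7 [0.5151 0.0181 0.0148]
```

Emit:
carry_out(increments=[0, 0, 0.1, 0, 0, 0, 0, 0.05, 0, 0, 0, 0, 0, 0, 0, 0, 0, 0, 0, 0, 0, 0, 0, 0, 0])

```text
clock: 21.4
eef_pos: [0.5086, 0.0628, 0.1367]
tool_rot: [-0.04, 0.999, 0.005, -0.0]
ft_force: [0.5, -6.6, 1.7]
grip_width: -0.0
grasp_force: 4.7
```

Emit:
carry_out(increments=[0, 0, 0.1, 0, 0, 0, 0, 0.05, 0, 0, 0, 0, 0, 0, 0, 0, 0, 0, 0, 0, 0, 0, 0, 0, 0])

```text
clock: 22.02
eef_pos: [0.5085, 0.0643, 0.1368]
tool_rot: [-0.04, 0.999, 0.005, -0.0]
ft_force: [1.1, -7.4, 0.8]
grip_width: -0.0002
grasp_force: 3.4
```

Emit:
carry_out(increments=[0, 0, 0.1, 0, 0, 0, 0, 0.1, 0, 0, 0, 0, 0, 0, 0, 0, 0, 0, 0, 0, 0, 0, 0, 0, 0])

```text
clock: 22.65
eef_pos: [0.5085, 0.0654, 0.1369]
tool_rot: [-0.04, 0.999, 0.004, 0.0]
ft_force: [0.4, -9.9, 2.4]
grip_width: 0.0002
grasp_force: 6.6
```

```bash
cat >> h.py <<'E'
def gap():
    for n in("wrist","side"):
        c=bot.camera(n);P=cloud(c)
        for k in("upright","head","handle_top","trigger_tip"):
            d={"upright":"upright_edge"}.get(k,k)
            r=[x for x in bot.place_of(c,d) if x["p"]>.4][:1]
            print(n,d,[w(c,x["xyz"]).round(4) for x in r])
        Q=P.reshape(-1,3);b=c["pixels"].reshape(-1,3).astype(int)
        jy=Q[:,1]+.081*(.51-Q[:,0])*-1
        m=(Q[:,2]>.026)&(Q[:,2]<.042)&(b[:,2]>110)&(b[:,1]>90)&(abs(Q[:,0]-.51)<.12)&(Q[:,1]>0)&(Q[:,1]<.08)&(abs(Q[:,0]-.51)>.03)
        s=-.081*(.51-Q[:,0]); y=Q[:,1]+s*-1*0-(.51-Q[:,0])*.081
        print(n,"upright edge y",np.nanpercentile(y[m],[90,97,99]).round(4),m.sum())
        m=(Q[:,2]>.12)&(Q[:,2]<.165)&(b[:,2]>1.6*b[:,0])&(b[:,2]>60)&(abs(Q[:,0]-.505)<.03)&(Q[:,1]>.06)&(Q[:,1]<.15)
        if m.sum(): print(n,"grip y",np.nanpercentile(y[m],[2,50,98]).round(4),m.sum())
E
python3 -c "
from h import *
gap()"
```

```text
wrist upright_edge [array([0.5146, 0.042 , 0.0277])]
wrist head [array([5.058e-01, 3.610e-02, 3.000e-04])]
wrist handle_top [array([0.5045, 0.102 , 0.1593])]
wrist trigger_tip [array([0.5094, 0.0819, 0.1448])]
wrist upright edge y [0.037  0.045  0.0478] 8570
wrist grip y [0.0931 0.0972 0.1112] 1169
side upright_edge [array([0.5095, 0.0363, 0.002 ])]
side head [array([0.5081, 0.0392, 0.0012])]
side handle_top [array([0.5044, 0.1011, 0.1598])]
side trigger_tip []
side upright edge y [0.0472 0.0516 0.0543] 443
side grip y [0.0721 0.1133 0.117 ] 114
```

Emit:
carry_out(increments=[0, 0, -1.2, 0, 0, 0, 0, -1.3, 0, 0, 0, 0, -1.2, 0, 0, 0, 0, 0, 0, 0, 0, 0, 0, 0, 0])

```text
clock: 23.78
eef_pos: [0.511, 0.0314, 0.1361]
tool_rot: [-0.041, 0.999, 0.007, -0.001]
ft_force: [-0.5, 0.4, -1.0]
grip_width: 0.0001
grasp_force: 0.0
```

Emit:
carry_out(increments=[0, 0, 0.4, 0, 0, 0, 0, 0.2, 0, 0, 0, 0, 0.2, 0, 0, 0, 0, 0.2, 0, 0, 0, 0, 0, 0, 0])

```text
clock: 24.4
eef_pos: [0.5104, 0.0413, 0.1364]
tool_rot: [-0.041, 0.999, 0.006, -0.0]
ft_force: [0.1, -1.0, 1.3]
grip_width: -0.0004
grasp_force: 0.7
```

Emit:
carry_out(increments=[0, 0, 0.1, 0, 0, 0, 0, 0.1, 0, 0, 0, 0, 0.1, 0, 0, 0, 0, 0, 0, 0, 0, 0, 0, 0, 0])

```text
clock: 25.02
eef_pos: [0.51, 0.0441, 0.1363]
tool_rot: [-0.041, 0.999, 0.006, -0.0]
ft_force: [0.3, -2.4, 0.8]
grip_width: -0.0001
grasp_force: 0.8
```

Emit:
carry_out(increments=[0, 0, 0.1, 0, 0, 0, 0, 0.1, 0, 0, 0, 0, 0.1, 0, 0, 0, 0, 0, 0, 0, 0, 0, 0, 0, 0])

```text
clock: 25.65
eef_pos: [0.5098, 0.0469, 0.1364]
tool_rot: [-0.041, 0.999, 0.006, -0.0]
ft_force: [-0.2, -3.3, 1.5]
grip_width: -0.0002
grasp_force: 1.8
```

Emit:
carry_out(increments=[0, 0, 0.1, 0, 0, 0, 0, 0.1, 0, 0, 0, 0, 0, 0, 0, 0, 0, 0, 0, 0, 0, 0, 0, 0, 0])

```text
clock: 26.28
eef_pos: [0.5097, 0.0486, 0.1366]
tool_rot: [-0.041, 0.999, 0.006, -0.0]
ft_force: [-0.6, -5.1, 3.4]
grip_width: 0.0001
grasp_force: 2.8
```

Emit:
carry_out(increments=[0, 0, 0.1, 0, 0, 0, 0, 0.1, 0, 0, 0, 0, 0, 0, 0, 0, 0, 0, 0, 0, 0, 0, 0, 0, 0])

```text
clock: 26.9
eef_pos: [0.5096, 0.0501, 0.1368]
tool_rot: [-0.04, 0.999, 0.005, -0.0]
ft_force: [-0.0, -7.5, 3.4]
grip_width: 0.0001
grasp_force: 3.4
```

Emit:
carry_out(increments=[0, 0, 0.1, 0, 0, 0, 0, 0.1, 0, 0, 0, 0, 0, 0, 0, 0, 0, 0, 0, 0, 0, 0, 0, 0, 0])

```text
clock: 27.52
eef_pos: [0.5095, 0.0517, 0.1369]
tool_rot: [-0.04, 0.999, 0.005, -0.0]
ft_force: [-1.4, -7.9, 4.7]
grip_width: 0.0002
grasp_force: 4.0
```

Emit:
carry_out(increments=[0, 0, 0.1, 0, 0, 0, 0, 0.1, 0, 0, 0, 0, 0, 0, 0, 0, 0, 0, 0, 0, 0, 0, 0, 0, 0])

```text
clock: 28.15
eef_pos: [0.5093, 0.0532, 0.1369]
tool_rot: [-0.04, 0.999, 0.004, -0.0]
ft_force: [-0.3, -9.2, 4.7]
grip_width: 0.0
grasp_force: 4.6
```

Emit:
carry_out(increments=[0, 0, 0.1, 0, 0, 0, 0, 0.1, 0, 0, 0, 0, 0, 0, 0, 0, 0, 0, 0, 0, 0, 0, 0, 0, 0])

```text
clock: 28.78
eef_pos: [0.5092, 0.0549, 0.1369]
tool_rot: [-0.04, 0.999, 0.004, -0.0]
ft_force: [0.1, -9.8, 4.2]
grip_width: 0.0002
grasp_force: 5.1
```

Emit:
carry_out(increments=[0, 0, 0.1, 0, 0, 0, 0, 0.1, 0, 0, 0, 0, 0, 0, 0, 0, 0, 0, 0, 0, 0, 0, 0, 0, 0])

```text
clock: 29.4
eef_pos: [0.5091, 0.0569, 0.1369]
tool_rot: [-0.04, 0.999, 0.004, -0.0]
ft_force: [0.5, -10.2, 4.7]
grip_width: -0.0
grasp_force: 5.1
```

```bash
python3 -c "
from h import *
gap()" | grep -v grip
```

```text
wrist upright_edge [array([0.5142, 0.0438, 0.0226])]
wrist head [array([ 5.085e-01,  3.790e-02, -5.000e-04])]
wrist handle_top [array([0.5052, 0.103 , 0.1596])]
wrist trigger_tip [array([0.5103, 0.074 , 0.1485])]
wrist upright edge y [0.0325 0.04   0.0431] 8139
side upright_edge [array([0.5075, 0.0357, 0.0285])]
side head [array([ 0.5612, -0.0717,  0.0216])]
side handle_top [array([0.502 , 0.1016, 0.1615])]
side trigger_tip [array([0.5087, 0.0753, 0.147 ])]
side upright edge y [0.0467 0.0519 0.0545] 441
```

Emit:
carry_out(increments=[0, 0, 0.1, 0, 0, 0, 0, 0.1, 0, 0, 0, 0, 0, 0, 0, 0, 0, 0, 0, 0, 0, 0, 0, 0, 0])

```text
clock: 30.52
eef_pos: [0.5089, 0.0587, 0.1368]
tool_rot: [-0.04, 0.999, 0.004, -0.0]
ft_force: [0.1, -10.5, 3.8]
grip_width: -0.0001
grasp_force: 5.4
```

Emit:
carry_out(increments=[0, 0, 0.1, 0, 0, 0, 0, 0.1, 0, 0, 0, 0, 0, 0, 0, 0, 0, 0, 0, 0, 0, 0, 0, 0, 0])

```text
clock: 31.15
eef_pos: [0.5087, 0.0606, 0.1366]
tool_rot: [-0.04, 0.999, 0.004, -0.0]
ft_force: [0.0, -10.7, 3.2]
grip_width: 0.0003
grasp_force: 5.4
```

Emit:
carry_out(increments=[0, 0, 0.1, 0, 0, 0, 0, 0.1, 0, 0, 0, 0, 0, 0, 0, 0, 0, 0, 0, 0, 0, 0, 0, 0, 0])

```text
clock: 31.78
eef_pos: [0.5085, 0.0623, 0.1364]
tool_rot: [-0.04, 0.999, 0.003, -0.0]
ft_force: [2.0, -11.7, 1.9]
grip_width: 0.0
grasp_force: 5.6
```

```bash
python3 - <<'E'
from h import *
for n in("wrist","side"):
    c=bot.camera(n);pts(c,["handle_top","trigger_tip","upright_edge","upright"])
    cv2.imwrite(f"pics/{n}5.png",c["pixels"])
E
```

```text
handle_top 0.61 [0.5087 0.1013 0.1619]
handle_top 0.19 [0.5127 0.0182 0.0155]
trigger_tip 0.6 [0.5076 0.0755 0.1459]
upright_edge 0.83 [0.5137 0.04   0.0272]
upright_edge 0.34 [0.5084 0.1007 0.1593]
upright 0.71 [0.5126 0.0165 0.0113]
handle_top 0.66 [ 0.5608 -0.0716  0.0189]
handle_top 0.59 [0.5058 0.101  0.1602]
upright_edge 0.59 [0.5061 0.0397 0.0304]
upright_edge 0.55 [0.3379 0.4414 0.0034]
upright 0.59 [0.5165 0.0129 0.0141]
```

View pics/wrist5.png

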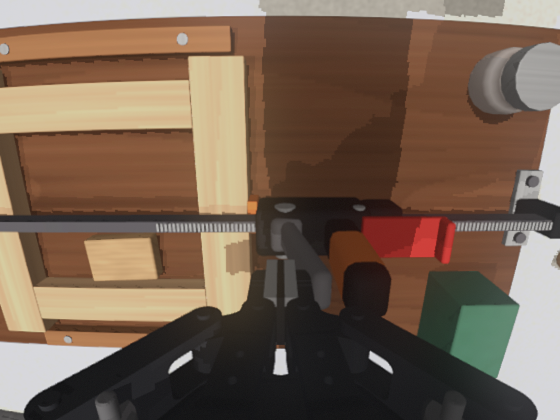

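The picture shows the orange pad at (252,208) bearing on the upright, and the rails nearly meeting it at (192,105) and (203,300). I'll keep squeezing gently.

Emit:
carry_out(increments=[0, 0, 0.1, 0, 0, 0, 0, 0.1, 0, 0, 0, 0, 0, 0, 0, 0, 0, 0, 0, 0, 0, 0, 0, 0, 0])

```text
clock: 32.9
eef_pos: [0.5084, 0.0632, 0.1363]
tool_rot: [-0.039, 0.999, 0.002, -0.0]
ft_force: [0.4, -13.2, 0.7]
grip_width: -0.0001
grasp_force: 7.1
```

Emit:
carry_out(increments=[0, 0, 0.1, 0, 0, 0, 0, 0, 0, 0, 0, 0, 0, 0, 0, 0, 0, 0, 0, 0, 0, 0, 0, 0, 0])

```text
clock: 33.52
eef_pos: [0.5084, 0.0634, 0.1363]
tool_rot: [-0.039, 0.999, 0.001, -0.0]
ft_force: [2.2, -16.0, 1.6]
grip_width: -0.0003
grasp_force: 8.1
```

Emit:
carry_out(increments=[0, 0, 0.1, 0, 0, 0, 0, 0, 0, 0, 0, 0, 0, 0, 0, 0, 0, 0, 0, 0, 0, 0, 0, 0, 0])

```text
clock: 34.15
eef_pos: [0.5084, 0.0636, 0.1363]
tool_rot: [-0.039, 0.999, 0.0, -0.0]
ft_force: [0.5, -18.1, 1.5]
grip_width: -0.0001
grasp_force: 9.2
```

```bash
python3 - <<'E'
from h import *
f=[]
for i in range(3):
    c=bot.camera("wrist");f.append(bot.get_obs()["ft_force"])
print(np.array(f).round(1))
cv2.imwrite("pics/w6.png",cv2.resize(c["pixels"][40:340,20:420],None,fx=2,fy=2,interpolation=cv2.INTER_CUBIC))
E
```

```text
[[  1.7 -18.5   2. ]
 [  1.3 -17.9   1.5]
 [  1.1 -18.9   1.4]]
```

View pics/w6.png

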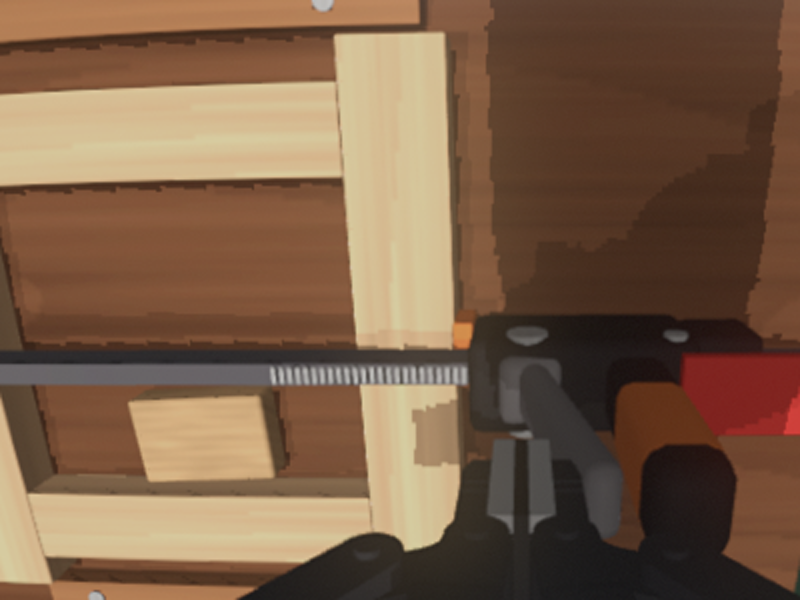

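The crop shows the rail ends, at (340,130) and (370,520), flush against the upright, so it is home or nearly home. I'll push up to about 20–21 N.

Emit:
carry_out(increments=[0, 0, 0.1, 0, 0, 0, 0, 0, 0, 0, 0, 0, 0, 0, 0, 0, 0, 0, 0, 0, 0, 0, 0, 0, 0])

```text
clock: 34.92
eef_pos: [0.5084, 0.0638, 0.1363]
tool_rot: [-0.039, 0.999, -0.0, -0.0]
ft_force: [2.8, -21.1, 1.2]
grip_width: -0.0002
grasp_force: 10.3
```

```bash
python3 - <<'E'
from h import *
f=[]
for i in range(4):
    c=bot.camera("wrist");f.append(bot.get_obs()["ft_force"])
    r=[w(c,x["xyz"]).round(4) for k in("handle_top","trigger_tip","upright_edge") for x in bot.place_of(c,k)[:1]]
    print(f[-1].round(1),*r)
E
```

```text
[  1.9 -20.    1.5] [0.5073 0.1042 0.1607] [0.5083 0.079  0.1436] [0.512  0.0391 0.0273]
[  2.2 -20.6   2.3] [0.3928 0.2295 0.018 ] [ 0.5095  0.0152 -0.0007] [0.5137 0.0421 0.0259]
[  1.9 -20.7   1.4] [0.5062 0.1034 0.1591] [ 0.5585 -0.0681  0.0155] [0.5129 0.0406 0.0258]
[  2.2 -20.6   1.4] [0.5103 0.1011 0.1602] [0.5087 0.0806 0.1438] [0.512  0.0403 0.0266]
```

Emit:
carry_out(increments=[0, 0, -1.2, 0, 0, 0, 0, -1.2, 0, 0, 0, 0, -1.2, 0, 0, 0, 0, 0, 0, 0, 0, 0, 0, 0, 0])

```text
clock: 36.35
eef_pos: [0.5106, 0.0343, 0.136]
tool_rot: [-0.041, 0.999, 0.006, -0.001]
ft_force: [-0.5, -1.8, 0.2]
grip_width: -0.0001
grasp_force: 0.7
```

Emit:
carry_out(increments=[0, 0, 0.5, 0, 0, 0, 0, 0.4, 0, 0, 0, 0, 0.3, 0, 0, 0, 0, 0.2, 0, 0, 0, 0, 0, 0, 0])

```text
clock: 36.98
eef_pos: [0.5099, 0.0465, 0.1372]
tool_rot: [-0.04, 0.999, 0.004, 0.0]
ft_force: [-0.3, -7.8, 5.3]
grip_width: 0.0
grasp_force: 4.2
```

Emit:
carry_out(increments=[0, 0, 0.1, 0, 0, 0, 0, 0.1, 0, 0, 0, 0, 0.1, 0, 0, 0, 0, 0, 0, 0, 0, 0, 0, 0, 0])

```text
clock: 37.6
eef_pos: [0.5098, 0.0489, 0.1374]
tool_rot: [-0.04, 0.999, 0.003, 0.0]
ft_force: [-1.6, -9.9, 6.8]
grip_width: 0.0
grasp_force: 5.0
```

Emit:
carry_out(increments=[0, 0, -1, 0, 0, 0, 0, -1.2, 0, 0, 0, 0, -0.4, 0, 0, 0, 0, 0, 0, 0, 0, 0, 0, 0, 0])

```text
clock: 38.22
eef_pos: [0.5115, 0.0256, 0.136]
tool_rot: [-0.041, 0.999, 0.006, -0.001]
ft_force: [0.4, -0.3, 0.3]
grip_width: -0.0003
grasp_force: 0.0
```

```bash
python3 - <<'E'
from h import *
o=bot.get_obs();print(o["eef_pos"],o["ft_force"])
for n in("wrist","side","wrist","side"):
    c=bot.camera(n);pts(c,["handle_top","trigger_tip","upright_edge"])
E
```

```text
[0.51153738 0.02558675 0.13595225] [ 0.43618484 -0.31178305  0.32466554]
handle_top 0.62 [0.5118 0.1024 0.161 ]
trigger_tip 0.79 [0.5118 0.0533 0.1442]
upright_edge 0.72 [0.5132 0.0384 0.0239]
upright_edge 0.61 [0.5913 0.2348 0.0168]
handle_top 0.56 [0.5018 0.0994 0.16  ]
trigger_tip 0.49 [0.5119 0.0518 0.1448]
upright_edge 0.62 [0.508  0.0357 0.0296]
handle_top 0.64 [0.5075 0.1013 0.1599]
trigger_tip 0.74 [0.5118 0.0531 0.1439]
upright_edge 0.87 [0.5131 0.0412 0.027 ]
handle_top 0.95 [0.503  0.0999 0.1601]
trigger_tip 0.79 [0.5071 0.0539 0.1447]
upright_edge 0.49 [0.5029 0.1009 0.1602]
```

Emit:
carry_out(increments=[0, 0, 0.7, 0, 0, 0, 0, 0.6, 0, 0, 0, 0, 0.4, 0, 0, 0, 0, 0.2, 0, 0, 0, 0, 0, 0, 0])

```text
clock: 39.65
eef_pos: [0.5104, 0.0429, 0.1369]
tool_rot: [-0.041, 0.999, 0.005, 0.0]
ft_force: [-0.1, -5.9, 4.0]
grip_width: -0.0001
grasp_force: 3.2
```

Emit:
carry_out(increments=[0, 0, 0.1, 0, 0, 0, 0, 0.1, 0, 0, 0, 0, 0.1, 0, 0, 0, 0, 0, 0, 0, 0, 0, 0, 0, 0])

```text
clock: 40.28
eef_pos: [0.5102, 0.0452, 0.1372]
tool_rot: [-0.04, 0.999, 0.004, 0.0]
ft_force: [0.3, -8.0, 5.1]
grip_width: -0.0001
grasp_force: 3.9
```

Emit:
carry_out(increments=[0, 0, 0.1, 0, 0, 0, 0, 0.1, 0, 0, 0, 0, 0, 0, 0, 0, 0, 0, 0, 0, 0, 0, 0, 0, 0])

```text
clock: 40.9
eef_pos: [0.5101, 0.0469, 0.1374]
tool_rot: [-0.04, 0.999, 0.004, 0.0]
ft_force: [-1.1, -9.4, 6.7]
grip_width: 0.0003
grasp_force: 4.4
```

Emit:
carry_out(increments=[0, 0, 0.1, 0, 0, 0, 0, 0.1, 0, 0, 0, 0, 0.1, 0, 0, 0, 0, 0.1, 0, 0, 0, 0, 0, 0, 0])

```text
clock: 41.52
eef_pos: [0.5099, 0.0502, 0.1376]
tool_rot: [-0.04, 0.999, 0.003, 0.0]
ft_force: [-0.8, -10.3, 7.4]
grip_width: -0.0002
grasp_force: 5.4
```

Emit:
carry_out(increments=[0, 0, 0.1, 0, 0, 0, 0, 0.1, 0, 0, 0, 0, 0.1, 0, 0, 0, 0, 0, 0, 0, 0, 0, 0, 0, 0])

```text
clock: 42.15
eef_pos: [0.5097, 0.0526, 0.1377]
tool_rot: [-0.04, 0.999, 0.003, 0.001]
ft_force: [-1.6, -13.0, 7.7]
grip_width: -0.0005
grasp_force: 6.2
```

Emit:
carry_out(increments=[0, 0, 0.1, 0, 0, 0, 0, 0.1, 0, 0, 0, 0, 0.1, 0, 0, 0, 0, 0, 0, 0, 0, 0, 0, 0, 0])

```text
clock: 42.78
eef_pos: [0.5094, 0.0551, 0.1376]
tool_rot: [-0.039, 0.999, 0.002, 0.0]
ft_force: [-0.6, -13.7, 6.6]
grip_width: -0.0001
grasp_force: 7.0
```

Emit:
carry_out(increments=[0, 0, 0.1, 0, 0, 0, 0, 0.1, 0, 0, 0, 0, 0, 0, 0, 0, 0, 0, 0, 0, 0, 0, 0, 0, 0])

```text
clock: 43.4
eef_pos: [0.5093, 0.0567, 0.1375]
tool_rot: [-0.039, 0.999, 0.002, 0.0]
ft_force: [-0.5, -14.5, 6.6]
grip_width: 0.0002
grasp_force: 7.5
```

Emit:
carry_out(increments=[0, 0, 0.1, 0, 0, 0, 0, 0.1, 0, 0, 0, 0, 0.1, 0, 0, 0, 0, 0, 0, 0, 0, 0, 0, 0, 0])

```text
clock: 44.02
eef_pos: [0.509, 0.0592, 0.1373]
tool_rot: [-0.039, 0.999, 0.001, 0.0]
ft_force: [0.2, -15.5, 5.6]
grip_width: -0.0
grasp_force: 8.1
```

Emit:
carry_out(increments=[0, 0, 0.1, 0, 0, 0, 0, 0.1, 0, 0, 0, 0, 0, 0, 0, 0, 0, 0, 0, 0, 0, 0, 0, 0, 0])

```text
clock: 44.65
eef_pos: [0.5089, 0.0607, 0.1371]
tool_rot: [-0.039, 0.999, 0.001, 0.0]
ft_force: [0.5, -17.5, 5.0]
grip_width: 0.0001
grasp_force: 8.7
```

Emit:
carry_out(increments=[0, 0, 0.1, 0, 0, 0, 0, 0.1, 0, 0, 0, 0, 0, 0, 0, 0, 0, 0, 0, 0, 0, 0, 0, 0, 0])

```text
clock: 45.28
eef_pos: [0.5088, 0.0617, 0.137]
tool_rot: [-0.039, 0.999, -0.001, 0.0]
ft_force: [1.1, -19.9, 4.3]
grip_width: -0.0002
grasp_force: 10.0
```

Emit:
carry_out(increments=[0, 0, 0.1, 0, 0, 0, 0, 0, 0, 0, 0, 0, 0, 0, 0, 0, 0, 0, 0, 0, 0, 0, 0, 0, 0])

```text
clock: 45.9
eef_pos: [0.5088, 0.0618, 0.1371]
tool_rot: [-0.038, 0.999, -0.001, 0.0]
ft_force: [1.6, -21.3, 3.3]
grip_width: 0.0003
grasp_force: 11.1
```

Emit:
carry_out(increments=[0, 0, -1.3, 0, 0, 0, 0, -1.3, 0, 0, 0, 0, -1.3, 0, 0, 0, 0, 0, -3, 0, 0, 0, 0, -3, 0])

```text
clock: 46.52
eef_pos: [0.5106, 0.0297, 0.196]
tool_rot: [-0.041, 0.999, 0.007, -0.002]
ft_force: [0.4, 0.2, -0.3]
grip_width: -0.0001
grasp_force: 0.0
```

```bash
python3 - <<'E'
from h import *
o=bot.get_obs();print(o["eef_pos"],o["ft_force"],o["joint_pos"])
for n in("wrist","side","wrist","side"):
    c=bot.camera(n);pts(c,["handle_top","trigger_tip","release_pad","upright_edge"])
    if n=="wrist":cv2.imwrite("pics/w7.png",c["pixels"])
E
```

```text
[0.51060867 0.029707   0.19596996] [ 0.37240442  0.18039505 -0.31647388] [ 0.04994873  0.28348255 -0.0310257   1.259245    0.01376089 -0.03197428]
handle_top 0.73 [0.5074 0.1003 0.1623]
trigger_tip 0.74 [0.5111 0.0521 0.1463]
release_pad 0.56 [0.5038 0.1476 0.0877]
release_pad 0.19 [0.5143 0.0409 0.0272]
upright_edge 0.67 [0.5139 0.0404 0.0267]
handle_top 0.87 [0.5006 0.1009 0.1619]
trigger_tip 0.7 [0.5107 0.0516 0.1459]
release_pad 0.46 [0.4991 0.1558 0.0909]
upright_edge 0.98 [0.5057 0.0383 0.0293]
handle_top 0.98 [0.5059 0.1007 0.1616]
trigger_tip 0.79 [0.5112 0.0506 0.1467]
release_pad 0.9 [0.5014 0.1528 0.0857]
upright_edge 0.95 [0.5152 0.04   0.0266]
upright_edge 0.41 [ 0.5091  0.0332 -0.0018]
handle_top 0.55 [0.5042 0.0998 0.1601]
trigger_tip 0.69 [0.5114 0.0517 0.1487]
release_pad 0.61 [0.4963 0.1558 0.0933]
upright_edge 0.96 [0.5085 0.0359 0.0291]
upright_edge 0.61 [ 0.5732 -0.5098  0.0044]
```

View pics/w7.png

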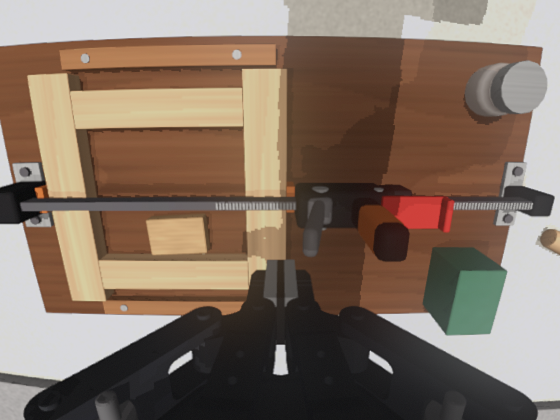

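The upright is home and snug: rail ends flush at (243,107) and (247,272), pad on the upright at (291,190), trigger returned at (312,240). Now I'll go over the red release at (415,212), with the fingers partly open.

Emit:
carry_out(increments=[4, 0, 5, 0, 0, 4, 0, 5.1, 0, 0, 4, 0, 5, 0, 0, 4, 0, 0, 0, 0, 4, 0, 0, 4, 0])

```text
clock: 48.15
eef_pos: [0.5016, 0.1816, 0.1607]
tool_rot: [-0.041, 0.999, 0.007, 0.004]
ft_force: [1.1, -0.1, -1.2]
grip_width: 0.0398
grasp_force: 0.0
```

```bash
python3 - <<'E'
from h import *
o=bot.get_obs();print(o["eef_pos"],o["ft_force"],o["joint_pos"],R.from_quat(o["tool_rot"]).as_matrix().round(3),o["grip_width"])
s=bot.camera("side");pts(s,["release_pad","handle_top"])
cv2.imwrite("pics/s8.png",cv2.resize(s["pixels"][180:340,220:420],None,fx=3.5,fy=3.5))
E
```

```text
[0.50161501 0.1816348  0.1606913 ] [ 1.05219014 -0.11660703 -1.24469608] [ 0.34076555  0.3380471  -0.04956823  1.17209899  0.01168568  0.25782773] [[-0.997 -0.083  0.007]
 [-0.083  0.996  0.015]
 [-0.008  0.014 -1.   ]] 0.039759953678025615
release_pad 0.74 [0.4944 0.1548 0.0943]
handle_top 0.57 [0.5056 0.0987 0.1613]
```

View pics/s8.png

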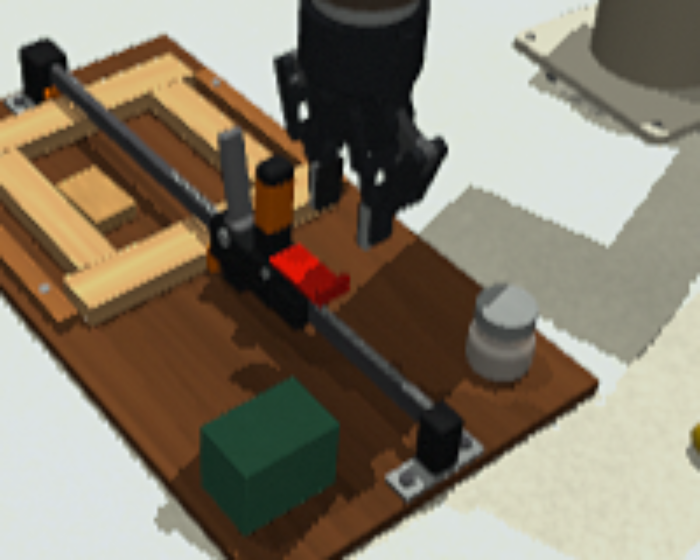

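```bash
python3 - <<'E'
from h import *
o=bot.get_obs();t=o["eef_pos"]
c=bot.camera("side");P=cloud(c).reshape(-1,3);d=P-t
yy=d[:,1]+.082*0-(-d[:,0])*-.082
for a in range(-10,130,10):
    m=(d[:,2]*1e3>a)&(d[:,2]*1e3<=a+10)&(abs(d[:,0])<.1)&(d[:,1]>-.12)&(abs(d[:,1])<.12)
    m&=~((P[:,1]<.113)&(P[:,2]<.168))
    if m.sum(): print(a,m.sum(),"y",(d[m,1].min()*1e3).round(),(d[m,1].max()*1e3).round(),"x",(d[m,0].min()*1e3).round(),(d[m,0].max()*1e3).round())
E
```

```text
-10 4 y -66.0 -65.0 x 7.0 18.0
0 31 y -65.0 32.0 x -8.0 13.0
10 61 y -25.0 35.0 x -9.0 14.0
20 69 y -32.0 36.0 x -9.0 14.0
30 62 y -32.0 36.0 x -9.0 14.0
40 56 y -44.0 51.0 x -8.0 16.0
50 136 y -55.0 55.0 x -16.0 18.0
60 93 y -56.0 59.0 x -15.0 19.0
70 170 y -60.0 61.0 x -16.0 20.0
80 132 y -59.0 65.0 x -16.0 20.0
90 158 y -64.0 68.0 x -16.0 22.0
100 228 y -62.0 69.0 x -16.0 23.0
110 73 y 11.0 48.0 x -11.0 13.0
120 45 y 17.0 39.0 x -12.0 33.0
```

The knuckles clear the handle by about 10 mm, so I can go down.

Emit:
carry_out(increments=[4, 0.2, -0.2, 2, 0, 4, 0, 0, 2, 0, 4, 0, 0, 1.5, 0, 4, 0, 0, 1, 0, 4, 0, 0, 0, 0])

```text
clock: 48.98
eef_pos: [0.4968, 0.1788, 0.0928]
tool_rot: [-0.041, 0.999, 0.006, -0.001]
ft_force: [-0.0, 0.3, 0.3]
grip_width: 0.0401
grasp_force: 0.0
```

Emit:
carry_out(increments=[4, 0, 0, 0.3, 0, 4, 0, 0, 0.2, 0, 4, 0, 0, 0.2, 0, 4, 0, 0, 0, 0, 4, 0, 0, 0, 0])

```text
clock: 49.6
eef_pos: [0.4972, 0.1792, 0.0864]
tool_rot: [-0.041, 0.999, 0.006, -0.0]
ft_force: [-0.6, 0.4, 2.9]
grip_width: 0.0398
grasp_force: 1.2
```

Emit:
carry_out(increments=[4, 0, 0, 0.3, 0, 4, 0, 0, 0.2, 0, 4, 0, 0, 0.1, 0, 4, 0, 0, 0, 0, 4, 0, 0, 0, 0])

```text
clock: 50.22
eef_pos: [0.4972, 0.1806, 0.0808]
tool_rot: [-0.041, 0.999, 0.008, 0.0]
ft_force: [-1.6, 3.2, 5.7]
grip_width: 0.0399
grasp_force: 3.0
```

Emit:
carry_out(increments=[4, 0, 0, 0.2, 0, 4, 0, 0, 0.1, 0, 4, 0, 0, 0, 0, 4, 0, 0, 0, 0, 4, 0, 0, 0, 0])

```text
clock: 50.85
eef_pos: [0.4973, 0.1805, 0.0783]
tool_rot: [-0.041, 0.999, 0.008, 0.0]
ft_force: [-2.2, 2.5, 9.2]
grip_width: 0.0404
grasp_force: 4.5
```

Emit:
carry_out(increments=[4, 0, 0, 0.15, 0, 4, 0, 0.3, 0, 0, 4, 0, 0.4, 0, 0, 4, 0, 0.4, 0, 0, 4, 0, 0.4, 0, 0])

```text
clock: 51.48
eef_pos: [0.4973, 0.1912, 0.077]
tool_rot: [-0.04, 0.999, 0.003, 0.001]
ft_force: [0.3, -9.4, 9.3]
grip_width: 0.0401
grasp_force: 6.7
```

Emit:
carry_out(increments=[4, 0, 0.5, 0, 0, 4, 0, 0.5, 0, 0, 4, 0, 0.5, 0, 0, 4, 0, 0.3, 0, 0, 4, 0, 0, 0, 0])

```text
clock: 52.1
eef_pos: [0.4957, 0.2099, 0.077]
tool_rot: [-0.04, 0.999, 0.004, 0.001]
ft_force: [0.7, -6.8, 7.6]
grip_width: 0.0396
grasp_force: 5.8
```

```bash
python3 - <<'E'
from h import *
s=bot.camera("side");pts(s,["release_pad","handle_top","jaw_pad","upright_edge"])
cv2.imwrite("pics/s9.png",cv2.resize(s["pixels"][180:340,220:420],None,fx=3.5,fy=3.5))
E
```

```text
release_pad 0.51 [0.4962 0.1772 0.084 ]
handle_top 0.68 [0.5066 0.0359 0.0311]
handle_top 0.57 [0.5032 0.1229 0.1624]
jaw_pad 0.36 [0.5031 0.0616 0.0309]
upright_edge 0.73 [0.5088 0.0393 0.0306]
```

View pics/s9.png

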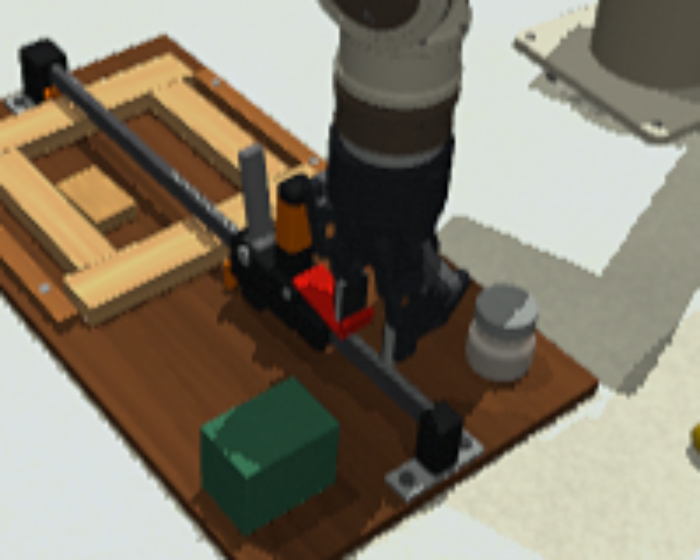

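The finger sits on the red paddle in front of the lip, at (350,300), and the head has moved back about 22 mm. I'll take it a further 9 mm, then lift off.

Emit:
carry_out(increments=[4, 0, 0.4, 0, 0, 4, 0, 0.3, 0, 0, 4, 0, 0.2, 0, 0, 4, 0, 0, 0, 0, 4, 0, 0, 0, 0])

```text
clock: 52.98
eef_pos: [0.495, 0.2188, 0.0771]
tool_rot: [-0.04, 0.999, 0.004, 0.001]
ft_force: [1.1, -7.2, 7.3]
grip_width: 0.0403
grasp_force: 6.2
```

Emit:
carry_out(increments=[4, 0, -0.2, 0, 0, 4, 0, 0, -0.5, 0, 4, 0, 0, -1.5, 0, 4, 0, 0, -3, 0, 4, 0, 0, -4, 0])

```text
clock: 53.6
eef_pos: [0.4922, 0.218, 0.166]
tool_rot: [-0.041, 0.999, 0.006, -0.002]
ft_force: [1.1, 0.4, 0.4]
grip_width: 0.04
grasp_force: 0.0
```

Emit:
carry_out(increments=[4, 0, 0, -4, 0, 4, 0, 0, -3, 0, 4, 0, 0, 0, 0, 4, 0, 0, 0, 0, 4, 0, 0, 0, 0])

```text
clock: 54.22
eef_pos: [0.4929, 0.2169, 0.2343]
tool_rot: [-0.041, 0.999, 0.006, -0.002]
ft_force: [-1.0, -0.1, -0.7]
grip_width: 0.0399
grasp_force: 0.0
```

```bash
python3 - <<'E'
from h import *
for n in("side","wrist","side"):
    s=bot.camera(n);pts(s,["release_pad","handle_top","jaw_pad","upright_edge","upright"])
print(bot.get_obs()["ft_force"])
cv2.imwrite("pics/s10.png",cv2.resize(s["pixels"][180:340,220:420],None,fx=3.5,fy=3.5))
E
```

```text
release_pad 0.7 [0.4959 0.1896 0.0947]
handle_top 0.74 [0.5025 0.1361 0.162 ]
handle_top 0.62 [0.5775 0.4708 0.0015]
jaw_pad 0.38 [0.5027 0.0685 0.0286]
upright_edge 0.15 [0.5104 0.0677 0.0055]
upright 0.88 [0.5156 0.0124 0.0143]
upright 0.59 [0.507  0.04   0.0344]
release_pad 0.95 [0.5015 0.1851 0.0861]
handle_top 0.59 [0.5028 0.1335 0.1599]
jaw_pad 0.48 [ 0.5772  0.474  -0.0066]
upright_edge 0.75 [0.5136 0.0419 0.026 ]
upright_edge 0.17 [0.4984 0.1826 0.0866]
upright 0.58 [0.5935 0.2406 0.0163]
upright 0.57 [0.5122 0.018  0.0144]
release_pad 0.53 [0.4927 0.187  0.0896]
handle_top 0.74 [0.4992 0.1341 0.159 ]
handle_top 0.51 [0.5094 0.0839 0.1456]
jaw_pad 0.56 [0.5033 0.0708 0.0306]
jaw_pad 0.53 [ 0.5689 -0.5091  0.0051]
upright_edge 0.74 [0.506  0.0392 0.0291]
upright 0.56 [0.5157 0.0138 0.0153]
[-0.03127423  0.13706751 -1.20062755]
```

View pics/s10.png

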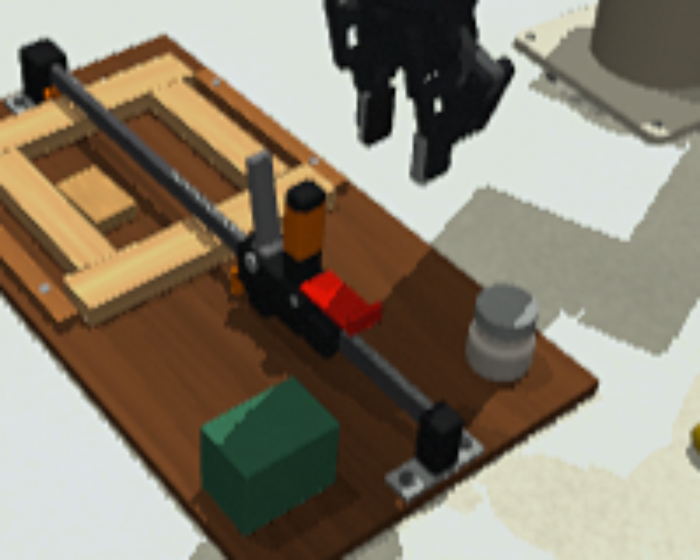

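The jaw pad at (237,280) now stands about 30 mm clear of the upright, the release is up and the gripper is free of everything.

```bash
python3 -c "
from workcell import bot
print(bot.job_done())"
```

```text
the job is handed in; nothing more can be done
None
```

I handed the job in at about 55 s on the robot's clock: the upright looks fully home, the clamp was tightened with the last squeeze at about 21 N on the trigger, then released and drawn back to leave the jaw about 30 mm clear of the frame. I could not read the jaw force directly and the grader gave no verdict, so "snugly tight" rests on the trigger force and the camera images.

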